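Slide a full tip box up into its sloping stand

TASK

Load the full pipette-tip box into the sloping stand in front of it: square it to the stand's mouth and slide it up the slope, over the spring tongue, until it sits flat in the pocket against the back stop and the tongue has snapped up behind it. The box is too wide to be gripped by most grippers, so push it. Leave the other things on the bench where they are.

Things in the scene. Friction and masses are not known exactly. Their poses are not given: they have to be found in the camera images.
- tip_box: the full pipette-tip box, blue with yellow tips under a clear lid that stays shut: 81 mm along its own x, 118 mm along its own y, 66 mm high (blue part to 42 mm), about 0.3 kg. Origin at the centre of its underside, z up. It starts on the bench before the stand's mouth, askew, own x roughly up the lane, and goes in this way round.
- tip_stand: the fixed grey sheet-metal stand. Origin on the bench (z = 0) at the middle of the foot of its deck; own x points level along the lane, uphill; y left of that; z up. The deck begins flush with the bench at x = 0 and rises at 15 degrees (0.262 rad) for 134 mm along the slope, up to the back stop, a wall square to the deck, 30 mm high.
- mouth (a point): middle of the foot of the deck, on the bench (the stand's origin and axes). Cheeks 14 mm high on both sides of the deck leave 124 mm between them; before the foot they flare outward, standing on the bench, to 171 mm apart at x = -44 mm.
- seat (a point): centre of the pocket, on the deck's surface, 91.5 mm up the slope; x up the slope, y along the width of the lane, z square to the deck. A seated box has its origin here within 2 mm or so, its axes along these.
- tongue (a joint): the spring tongue in the middle of the deck, a steel leaf 30 mm wide hinged near the foot: 0 rad = sprung up, its free end 6 mm proud of the deck; about 0.16 rad = pressed flush under the box. The lightest push of a passing box presses it down.
- tongue_end (a point): upper edge of the tongue's free end, which stands behind the seated box: 48 mm up the slope from the foot, 6 mm above the deck when the tongue is up. The pocket between it and the back stop is 3 to 5 mm longer than the box.
- timer: white kitchen-style lab timer, 66 mm square, 20 mm high; to be left alone. Origin at the centre of its underside.
- cover_glass_box: small flat box of cover glasses, 36 x 54 x 22 mm; to be left alone. Origin at the centre of its underside.
- dropper_1: dropper bottle, 29 mm wide, 85 mm high, behind the stand; to be left alone. Origin at the centre of its underside.
- staining_jar: round jar with a black screw lid, 53 mm across, 98 mm high, behind the stand; to be left alone. Origin at the centre of its underside.
- pen_0: pen lying on the bench, 145 mm long; to be left alone. Origin at its middle, underneath.

How it is judged (in metres and radians):
On the way:
1. the box slides in over the tongue, pressing it down (value of joint tongue above 0.08 rad and x of tip_box in the frame of seat between -0.085 and 0 m), for 0.1 s.
At the end, for the whole second after the job is handed in: The tip box rests in the sloping pocket: its origin within 6 mm of the seat along and across the slope and 4 mm above or below the deck, flat to within 0.05 rad and square to within 0.08 rad, at rest, with the tongue up behind it (below 0.03 rad) (x of tip_box in the frame of seat between -0.006 and 0.006 m and y of tip_box in the frame of seat between -0.006 and 0.006 m and z of tip_box in the frame of seat between -0.004 and 0.004 m and angle between the z axis of tip_box and the z axis of seat, either way round below 0.05 rad and angle between the x axis of tip_box and the x axis of seat, either way round below 0.08 rad and value of joint tongue below 0.03 rad and linear speed of tip_box below 0.01 m/s); the robot touches nothing.
It fails at once if another thing on the bench is moved by more than 25 mm (distance of any of timer, cover_glass_box, dropper_1, staining_jar, pen_0 from where it was at the start of the episode above 0.025 m).
It also fails if it takes over 40 s, if anything falls off the work surface, if the arm or the gripper's body presses on something with over 40 N, if the wrist force passes 120 N, or if a joint passes its speed limit or range.

ROBOT

A 6-joint arm with a two-finger parallel gripper is mounted at the origin on a cart in front of the work surface, level with it; the furniture and walls round the work are solid. World frame = base frame: x ahead of the robot, y to its left, z up, the work surface at z = 0. Lengths are in mm, angles in rad, forces in N, time in s.
With the tool pointing down it reaches from about 275 to 750 mm from the base axis. Payload 10.2 kg.
Tool frame: the origin (TCP) lies between the finger pads; the fingertips stand 25 mm ahead of it and the grasp point (between the pads) lies 6 mm ahead of it; z points along the fingers, y is the line along which they close (so a half turn about z gives the same grasp; the last joint's range is limited). The gripper opens to 85 mm and grips with 20 to 120 N. Pads are 22 mm wide; open, the fingers measure 114 mm over their backs; the gripper's body (76 mm by 85 mm) begins 54 mm behind the grasp point. The pads swing forward as they close: fully open they stand 13 mm farther back than shut.
Start: joints at [-1.325, 0.313, 1.498, -0, 1.331, -0.223], TCP at [237.192, -468.371, 256.294] pointing down, gripper open.
Joint ranges: [-2.94, 2.94], [-0.97, 2.17], [0.19, 2.56], [-1.23, 4.37], [0.02, 3.11], [-2.88, 2.88]. Speed limits (rad/s): [2.39, 2.39, 3.01, 3.14, 3.14, 3.14].

INTERFACE

Orientations are given as a unit quaternion [w, x, y, z].
In Python, from rig import ctrl, eyes, finish_job gives the robot as it stands.
- The arm moves only by the tool step_arm, never from a script. Its argument "increments" is a list of rows, each an object of numbers: "dx", "dy", "dz": the shift along the tool's x, y, z in units of 25 mm (1.0 is 25 mm); "wx", "wy", "wz": the turn, a rotation vector about the tool's x, y, z in units of 6 degrees (1.0 is 6 degrees). A call has 1 to 5 rows; each row shifts and turns the commanded pose from where the row before left it, along the tool's axes as they then stand; what a row does not reach is not made up. A row lasts 1/10 s, in which the tool goes at most 50 mm and 8.59 degrees, less where a joint would pass 70% of its speed; a pose out of reach is approached as far as the arm can. A call is refused whole if a number of a shift passes 1 or a number of a turn 1, either way. A call with a gripper value outside its range is refused whole. "fingers" is the finger opening in mm, from 0 to 85.4, set as the call begins (left out, the last holds). The fingers move at their own pace and stop on an object; "squeeze" is the grip in N (left out, the last holds). Time passes only in rows, so rows that do not move let the fingers close. It gives the time, the measured TCP pose, the force, the opening and the grip force at its end, in the units of the state.
- ctrl.sense(): the state, without advancing time (a new reading comes with each control period).
- eyes.capture(name): name is "side" or "top" or "wrist"; returns a dict with "frame" (384x512x3 uint8, blue, green, red), "fx", "fy", "cx", "cy" (pixels), "k1" (the pictures are not rectified: a ray, as slopes to the right and down, at radius r is drawn at 1 + k1 r^2 times it, then the intrinsics apply), "R" (3x3) and "t" (3): a world point X has camera coordinates R X + t; the wrist camera has in their place "tool_from_camera" (4x4, takes a point from camera to tool coordinates, whose origin is the TCP and whose axes are the flange's). Camera axes: x right, y down, z forward; pixel columns grow to the right and rows downward; lengths in mm; the calibration is good to about 2 mm. A picture is of the moment at which its call begins: read the wrist's pose just before it. There is no depth.
- finish_job(): hands the job in; it is judged then, once.
Trained networks look in the newest picture that a camera, given by its name, has taken for a name from the list of things; names that differ only in an ending like _2 or _b are one class to them, and where a whole thing is asked for, a point or a joint stands for the part that bears it (a point fixed in the world has none). Each returns a list of dicts, best first, with "p" (0 to 1); they miss things now and then, are a little off and sometimes report something else, mostly with a low value. They report only what shows in the picture. A call takes as long as a camera call.
- eyes.cut_out(camera, label): "mask" (384x512 bool, what is visible of it).
- eyes.landmark_of(camera, label): "point" ([x, y, z] in mm, in the coordinates of the camera as it stood for that picture, good to about 4 mm: a listed point, or the origin of a listed thing).
The state is a dict: "time_s": time; "joints": joint angles; "dq": joint speeds; "tau": joint torques, N m; "eef_pos": TCP position; "ee_rot": TCP orientation; "force": force on the tool from outside, world axes, zero at the start; "wrist_torque": the same for the moment, N m; "grip_width": opening from 0.0 (shut) to 1.0 (fully open); "grip_force": force on a finger pad.
Only numpy, scipy, OpenCV 4.12 (cv2) and the standard library are available. Lean on these libraries where they do the work, as an engineer would, in place of code of your own. Each camera call takes 0.05 s, during which the arm holds its last target. There are 200 camera calls.

## Working session

There is one attempt and no reset: what is moved stays moved. The work goes in short steps, Python scripts to look and compute and a tool call to move; the robot and the scene stay as the last step left them, time stands still between calls to the robot, and variables do not carry over. Pictures are saved under pics/ and viewed, at most 10 in all, crops included, and the job is handed in when it is done.

Besides the shell and the picture viewer there is one more tool, called after ">>>" as name([rows], argument=value, ...), one row to a line, values as JSON. step_arm: Moves the arm, as the interface text tells. Its arguments: {"type":"object","properties":{"increments":{"type":"array"},"fingers":{"type":"number"},"squeeze":{"type":"number"}},"required":["increments"]}

```bash
mkdir -p pics
cat > h.py <<'E'
import numpy as np, cv2
from rig import ctrl, eyes, finish_job
def cap(n, save=None):
    s=ctrl.sense(); c=eyes.capture(n)
    if save: cv2.imwrite('pics/'+save,c['frame'])
    return s,c
def toworld(c,p): return c['R'].T@(np.array(p)-c['t']) if not isinstance(c['R'],list) else np.array(c['R']).T@(np.array(p)-np.array(c['t']))
E
python3 - <<'E'
from h import *
np.set_printoptions(precision=1,suppress=True)
ims=[]
for n in ['top','side']:
    s,c=cap(n); ims.append(c['frame'])
    for l in ['tip_box','mouth','seat','tongue_end','tip_stand','timer','cover_glass_box','dropper_1','staining_jar','pen_0']:
        for d in eyes.landmark_of(n,l)[:2]: print(n,l,round(d['p'],2),toworld(c,d['point']))
    if n=='top': print(c['R'],c['t'],c['fx'],c['k1'])
for n,i in zip('ab',ims): cv2.imwrite(f'pics/{n}.png',i)
print(s['time_s'],s['ee_rot'])
E
```

```text
top tip_box 0.64 [446.7 -50.2  -1.8]
top mouth 0.81 [461.9  60.4  -4. ]
top seat 0.69 [471.8 144.5  21.6]
top seat 0.55 [466.6  55.1  -2.9]
top tongue_end 0.67 [466.3 101.6  20.5]
top tip_stand 0.86 [465.2  53.2  -1.3]
top timer 0.87 [ 607.6 -175.2   -2.6]
top cover_glass_box 0.66 [ 558.6 -251.9   -1.4]
top dropper_1 0.47 [443.  267.   -2.6]
top dropper_1 0.26 [444.6 -51.    2.6]
top staining_jar 0.91 [491.3 274.   -2.6]
top pen_0 0.69 [ 553.5 -381.    -2.8]
top pen_0 0.31 [464.   55.3  -1.1]
[[-0.  -1.  -0. ]
 [-1.   0.  -0.2]
 [ 0.2  0.  -1. ]] [  12.6  462.  1230.8] 413.7049355350628 0.00595397196340632
side tip_box 0.66 [441.7 -51.1  -1.9]
side mouth 0.57 [465.1  55.3  -4.1]
side seat 0.7 [468.1  57.9  -4. ]
side seat 0.66 [472.2 142.1  21.4]
side tongue_end 0.42 [468.3 104.3  13.7]
side tip_stand 0.68 [466.4  58.2   1.7]
side timer 0.61 [ 606.8 -176.3    1.8]
side cover_glass_box 0.95 [ 551.2 -247.8    3. ]
side cover_glass_box 0.74 [466.9 106.1  18.2]
side dropper_1 0.48 [441.3 265.7  -1.6]
side staining_jar 0.68 [491.4 274.6  -2.4]
side pen_0 0.75 [ 554.1 -379.9    0.2]
0.55 [ 0.   1.   0.2 -0. ]
```

View pics/a.png

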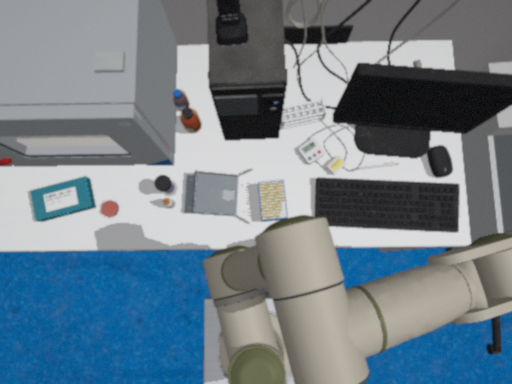

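View pics/b.png

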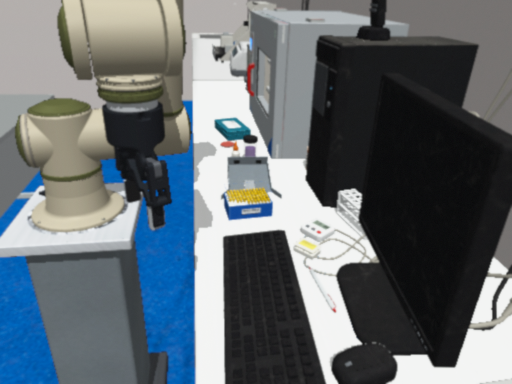

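Top view: box at about (268,200), the stand's mouth opening right at about (245,195), and the arm just below. The side view shows the box lying slightly askew in front of the flares, about (248,203). The lane runs along world +y. Next I'll refine the poses by fitting models to the masks.

```bash
cat >> h.py <<'E'
from scipy.optimize import minimize
from scipy.spatial.transform import Rotation as Rn
def pose_cam(s,c):
    if 'R' in c: return np.array(c['R']),np.array(c['t'])
    q=np.array(s['ee_rot']); Rt=Rn.from_quat(q[[1,2,3,0]]).as_matrix()
    T=np.array(c['tool_from_camera']); Rc=Rt@T[:3,:3]; tc=Rt@T[:3,3]+np.array(s['eef_pos'])
    return Rc.T,-Rc.T@tc
def proj(s,c,X):
    R,t=pose_cam(s,c); p=np.atleast_2d(X)@R.T+t; u=p[:,:2]/p[:,2:]
    u=u*(1+c['k1']*(u**2).sum(1,keepdims=True))
    return u*[c['fx'],c['fy']]+[c['cx'],c['cy']]
def boxpts(x,y,a,z=0):
    P=np.array([[i*40.5,j*59,k] for i in(-1,1) for j in(-1,1) for k in(0,66.)])
    return P@Rn.from_euler('z',a).as_matrix().T+[x,y,z]
def fl(a): return Rn.from_euler('z',a).as_matrix()
s15,c15=np.sin(.2618),np.cos(.2618)
def standparts(x,y,a):
    up=lambda s,w,h:[s*c15-h*s15,w,s*s15+h*c15]
    deck=[up(s,w,h) for s in(0,134) for w in(-63,63) for h in(0,14)]
    deck+= [[134*c15,w,0] for w in(-63,63)]
    back=[up(134,w,h) for w in(-63,63) for h in(0,30)]
    f=[[[0,e*62,0],[0,e*62,14],[-44,e*85.5,0],[-44,e*85.5,14]] for e in(-1,1)]
    return [np.array(p)@fl(a).T+[x,y,0] for p in [deck,back]+f]
def render(s,c,parts,S=4):
    m=np.zeros((384*S,512*S),np.uint8)
    for P in parts:
        h=cv2.convexHull((proj(s,c,P)*S+S/2-.5).astype(np.float32))
        cv2.fillConvexPoly(m,np.round(h).astype(np.int32),1)
    return cv2.resize(m.astype(np.float32),(512,384),interpolation=cv2.INTER_AREA)
def fit(views,model,x0):
    # views: (s,c,mask,ignore)
    def cost(p): return sum(np.abs(render(s,c,model(*p[:2],p[2]/100))-m)[~ig].sum() for s,c,m,ig in views)
    best=None
    for da in (-8,0,8):
        r=minimize(cost,np.array(x0)+[0,0,da],method='Nelder-Mead',options=dict(initial_simplex=np.array(x0)+[0,0,da]+np.array([[0,0,0],[10,0,0],[0,10,0],[0,0,10]]),xatol=.1,fatol=.5))
        if best is None or r.fun<best.fun: best=r
    return best.x,best.fun
E
python3 - <<'E'
from h import *
np.set_printoptions(precision=1,suppress=True)
V={}
for n in ['top','side']:
    s,c=cap(n); M={}
    for l in ['tip_box','tip_stand']:
        d=eyes.cut_out(n,l); M[l]=np.array(d[0]['mask']); print(n,l,d[0]['p'],M[l].sum())
    V[n]=(s,c,M)
no=np.zeros((384,512),bool)
for vs in (['top'],['side'],['top','side']):
    b=[(V[n][0],V[n][1],V[n][2]['tip_box'],no) for n in vs]
    st=[(V[n][0],V[n][1],V[n][2]['tip_stand'],cv2.dilate(V[n][2]['tip_box'].astype(np.uint8),np.ones((5,5)))>0) for n in vs]
    print(vs,'box',fit(b,lambda x,y,a:[boxpts(x,y,a)],[444,-51,157]),'stand',fit(st,standparts,[465,56,150]))
q=np.array(s['ee_rot']);print(Rn.from_quat(q[[1,2,3,0]]).as_matrix(), q, eyes.capture('wrist')['tool_from_camera'])
E
```

```text
top tip_box 0.85 1080Traceback (most recent call last):
  File "<stdin>", line 7, in <module>
IndexError: list index out of range
```

```bash
cat > f.py <<'E'
from h import *
np.set_printoptions(precision=2,suppress=True)
V={}
for n in ['top','side']:
    M={}
    for l in ['tip_box','tip_stand']:
        for k in range(5):
            s,c=cap(n); d=eyes.cut_out(n,l)
            if d: break
        M[l]=np.array(d[0]['mask']); print(n,l,d[0]['p'],M[l].sum())
    V[n]=(s,c,M)
no=np.zeros((384,512),bool)
for vs in (['top'],['side'],['top','side']):
    b=[(V[n][0],V[n][1],V[n][2]['tip_box'],no) for n in vs]
    st=[(V[n][0],V[n][1],V[n][2]['tip_stand'],cv2.dilate(V[n][2]['tip_box'].astype(np.uint8),np.ones((5,5)))>0) for n in vs]
    print(vs,'box',fit(b,lambda x,y,a:[boxpts(x,y,a)],[444,-51,157]),'stand',fit(st,standparts,[465,56,150]))
q=np.array(s['ee_rot']);print(Rn.from_quat(q[[1,2,3,0]]).as_matrix(), q, np.array(eyes.capture('wrist')['tool_from_camera']))
E
python3 f.py
```

```text
top tip_box 0.61 1057
top tip_stand 0.91 2176
side tip_box 0.87 1334
side tip_stand 0.97 1391
['top'] box (array([441.42, -53.29, 165.51]), np.float64(82.9375)) stand (array([464.01,  64.75, 149.09]), np.float64(367.4375))
['side'] box (array([443.75, -52.96, 162.24]), np.float64(378.6875)) stand (array([466.57,  57.56, 154.03]), np.float64(47.9375))
['top', 'side'] box (array([442.91, -52.85, 161.99]), np.float64(473.0625)) stand (array([466.45,  61.17, 152.34]), np.float64(439.5))
[[ 0.89  0.45  0.  ]
 [ 0.45 -0.89  0.  ]
 [ 0.   -0.   -1.  ]] [-0.    0.97  0.23  0.  ] [[   0.     -0.96   -0.27   68.49]
 [   1.      0.      0.      0.25]
 [  -0.     -0.27    0.96 -116.92]
 [   0.      0.      0.      1.  ]]
```

>>> step_arm([
  {"dx":1,"dy":-0.89},
  {"dx":1,"dy":-0.89},
  {"dx":1,"dy":-0.89},
  {"dx":1,"dy":-0.89},
  {"dx":1,"dy":-0.89},
], fingers=40)

```text
invalid input at $.increments[0]: expected keys dx, dy, dz, wx, wy, wz
```

>>> step_arm([
  {"dx":1,"dy":-0.89},
  {"dx":1,"dy":-0.89},
  {"dx":1,"dy":-0.89},
  {"dx":1,"dy":-0.89},
  {"dx":1,"dy":-0.89},
])

```text
invalid input at $.increments[0]: expected keys dx, dy, dz, wx, wy, wz
```

>>> step_arm([
  {"dx":1,"dy":-0.89},
  {"dx":1,"dy":-0.89},
  {"dx":1,"dy":-0.89},
  {"dx":1,"dy":-0.89},
  {"dx":1,"dy":-0.89},
])

```text
invalid input at $.increments[0]: expected keys dx, dy, dz, wx, wy, wz
```

>>> step_arm([
  {"wz":1},
  {"wz":1},
  {"wz":1},
  {"wz":1},
  {"wz":1},
])

```text
invalid input at $.increments[0]: expected keys dx, dy, dz, wx, wy, wz
```

```bash
cat > w.py <<'E'
from h import *
import sys
np.set_printoptions(precision=2,suppress=True)
n='wrist'
s,c=cap(n,sys.argv[1])
R,t=pose_cam(s,c)
q=np.array(s['ee_rot']);print(s['time_s'],np.array(s['eef_pos']),Rn.from_quat(q[[1,2,3,0]]).as_matrix()[:, :2].T,'q6',s['joints'][5])
M={}
for l in ['tip_box','mouth','seat','tongue_end','tip_stand']:
    for d in eyes.landmark_of(n,l)[:1]: print(l,d['p'],R.T@(np.array(d['point'])-t))
for l in ['tip_box','tip_stand']:
    d=eyes.cut_out(n,l)
    if d: M[l]=np.array(d[0]['mask']); print(l,d[0]['p'],M[l].sum())
no=np.zeros((384,512),bool)
B=M.get('tip_box',no)
if 'tip_box' in M: print('box',fit([(s,c,B,no)],lambda x,y,a:[boxpts(x,y,a)],[float(v) for v in sys.argv[2:5]]))
if 'tip_stand' in M: 
    p,f=fit([(s,c,M['tip_stand'],cv2.dilate(B.astype(np.uint8),np.ones((9,9)))>0)],standparts,[466,59,151]); print('stand',p,f)
    im=c['frame'].copy()
    for P in standparts(p[0],p[1],p[2]/100): cv2.polylines(im,[cv2.convexHull(proj(s,c,P).astype(np.float32)).astype(np.int32)],True,(0,0,255),1)
    cv2.imwrite('pics/ov_'+sys.argv[1],im)
E
python3 w.py w1.png 443 -53 162
```

```text
1.7 [ 237.18 -468.38  256.29] [[ 0.89  0.45 -0.  ]
 [ 0.45 -0.89  0.  ]] q6 -0.2233964420928627
```

All keys are required in every row.

>>> step_arm([
  {"dx":1,"dy":-0.89,"dz":0,"wx":0,"wy":0,"wz":0},
  {"dx":1,"dy":-0.89,"dz":0,"wx":0,"wy":0,"wz":0},
  {"dx":1,"dy":-0.89,"dz":0,"wx":0,"wy":0,"wz":0},
  {"dx":1,"dy":-0.89,"dz":0,"wx":0,"wy":0,"wz":0},
  {"dx":1,"dy":-0.89,"dz":0,"wx":0,"wy":0,"wz":0},
], fingers=40)

```text
time_s: 2.6
eef_pos: [298.7, -311.4, 256.4]
ee_rot: [0.0, 0.973, 0.232, 0.0]
force: [-0.7, -1.1, 0.4]
grip_width: 0.466
grip_force: 0.0
```

>>> step_arm([
  {"dx":1,"dy":-0.89,"dz":0,"wx":0,"wy":0,"wz":0},
  {"dx":1,"dy":-0.89,"dz":0,"wx":0,"wy":0,"wz":0},
  {"dx":1,"dy":-0.89,"dz":0,"wx":0,"wy":0,"wz":0},
  {"dx":1,"dy":-0.89,"dz":0,"wx":0,"wy":0,"wz":0},
  {"dx":1,"dy":-0.89,"dz":0,"wx":0,"wy":0,"wz":0},
])

```text
time_s: 3.1
eef_pos: [360.0, -155.6, 256.5]
ee_rot: [0.0, 0.973, 0.232, 0.0]
force: [0.7, -1.0, -0.2]
grip_width: 0.468
grip_force: 0.0
```

>>> step_arm([
  {"dx":1,"dy":-0.89,"dz":0,"wx":0,"wy":0,"wz":0},
  {"dx":1,"dy":-0.89,"dz":0,"wx":0,"wy":0,"wz":0},
  {"dx":1,"dy":-0.89,"dz":0,"wx":0,"wy":0,"wz":0},
  {"dx":1,"dy":-0.89,"dz":0,"wx":0,"wy":0,"wz":0},
  {"dx":1,"dy":-0.89,"dz":0,"wx":0,"wy":0,"wz":0},
])

```text
time_s: 3.6
eef_pos: [421.3, 0.2, 256.5]
ee_rot: [0.0, 0.973, 0.232, 0.0]
force: [0.1, -0.1, -0.8]
grip_width: 0.469
grip_force: 0.0
```

>>> step_arm([
  {"dx":0,"dy":0,"dz":0,"wx":0,"wy":0,"wz":1},
  {"dx":0,"dy":0,"dz":0,"wx":0,"wy":0,"wz":1},
  {"dx":0,"dy":0,"dz":0,"wx":0,"wy":0,"wz":1},
  {"dx":0,"dy":0,"dz":0,"wx":0,"wy":0,"wz":1},
  {"dx":0,"dy":0,"dz":0,"wx":0,"wy":0,"wz":1},
])

```text
time_s: 4.1
eef_pos: [421.0, -1.2, 256.4]
ee_rot: [0.0, 1.0, -0.029, 0.0]
force: [0.4, 0.0, 0.5]
grip_width: 0.471
grip_force: 0.0
```

```bash
python3 w.py w1.png 443 -53 162
```

```text
4.1 [420.96  -1.16 256.38] [[ 1.   -0.06  0.  ]
 [-0.06 -1.    0.  ]] q6 1.3471109643063752
tip_box 0.6 [443.84 -49.93  -5.68]
mouth 0.86 [468.83  54.6   -1.8 ]
seat 0.58 [471.21 144.73  24.99]
tongue_end 0.93 [469.35 104.57  18.97]
tip_stand 0.59 [463.95  58.49   0.76]
tip_box 0.96 9580
tip_stand 0.75 19647
box (array([443.9 , -47.58, 166.12]), np.float64(1687.8125))
stand [467.4   60.15 151.25] 1300.375
```

View pics/ov_w1.png

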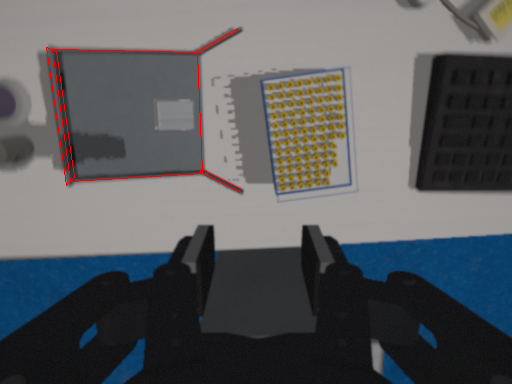

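The stand model overlays its edges well. The box's blue rim corners are at (263,80), (350,68), (355,184) and (276,195). I'll back-project these.

```bash
cat >> h.py <<'E'
def back(s,c,uv,z):
    R,t=pose_cam(s,c); K=np.array([[c['fx'],0,c['cx']],[0,c['fy'],c['cy']],[0,0,1.]])
    n=cv2.undistortPoints(np.array(uv,float).reshape(-1,1,2),K,np.array([c['k1'],0,0,0.])).reshape(-1,2)
    d=np.c_[n,np.ones(len(n))]@R; o=-R.T@t
    return o+d*((z-o[2])/d[:,2:])
E
python3 - <<'E'
from h import *
np.set_printoptions(precision=1,suppress=True)
s,c=cap('wrist')
for z in (0,20,42,66):
    P=back(s,c,[(263,80),(350,68),(355,184),(276,195)],z)[:,:2]
    print(z,P.mean(0),[np.linalg.norm(P[i]-P[i-1]) for i in range(4)],[np.arctan2(*(P[a]-P[b])[::-1]) for a,b in((0,1),(3,2))],np.arctan2(*(P[3]-P[0])[::-1])+np.pi-np.pi/2)
E
```

```text
0 [438.6 -62.4] [np.float64(129.92494177423046), np.float64(93.38233491308331), np.float64(129.09934659172725), np.float64(92.70649849818363)] [np.float64(1.653371620590575), np.float64(1.6624000994025783)] -1.5021420742512324
20 [441.3 -59.3] [np.float64(122.96251242574755), np.float64(88.37815403487666), np.float64(122.1811593113963), np.float64(87.73853440195596)] [np.float64(1.6533716205905749), np.float64(1.6624000994025787)] -1.5021420742512324
42 [444.3 -56. ] [np.float64(115.3038401424162), np.float64(82.87355506884933), np.float64(114.57115330303226), np.float64(82.27377389610555)] [np.float64(1.6533716205905746), np.float64(1.662400099402578)] -1.5021420742512324
66 [447.6 -52.3] [np.float64(106.94892492423665), np.float64(76.86853801500135), np.float64(106.26932856663517), np.float64(76.31221698063234)] [np.float64(1.6533716205905746), np.float64(1.6624000994025783)] -1.5021420742512324
```

>>> step_arm([
  {"dx":-0.9,"dy":0.7,"dz":0,"wx":0,"wy":0,"wz":0},
  {"dx":-0.9,"dy":0.7,"dz":0,"wx":0,"wy":0,"wz":0},
  {"dx":-0.84,"dy":0.65,"dz":0.72,"wx":0,"wy":0,"wz":0},
  {"dx":0,"dy":0,"dz":1,"wx":0,"wy":0,"wz":0},
  {"dx":0,"dy":0,"dz":1,"wx":0,"wy":0,"wz":0},
])

```text
time_s: 5.05
eef_pos: [352.0, -49.2, 187.9]
ee_rot: [0.0, 1.0, -0.028, 0.001]
force: [0.4, 0.7, 1.0]
grip_width: 0.463
grip_force: 0.0
```

>>> step_arm([
  {"dx":0,"dy":0,"dz":1,"wx":0,"wy":0,"wz":0},
  {"dx":0,"dy":0,"dz":1,"wx":0,"wy":0,"wz":0},
  {"dx":0,"dy":0,"dz":1,"wx":0,"wy":0,"wz":0},
  {"dx":0,"dy":0,"dz":1,"wx":0,"wy":0,"wz":0},
  {"dx":0,"dy":0,"dz":1,"wx":0,"wy":0,"wz":0},
])

```text
time_s: 5.55
eef_pos: [352.3, -48.8, 62.5]
ee_rot: [0.0, 1.0, -0.027, 0.0]
force: [0.7, 0.2, -0.4]
grip_width: 0.467
grip_force: 0.0
```

>>> step_arm([
  {"dx":0,"dy":0,"dz":1,"wx":0,"wy":0,"wz":0},
  {"dx":0,"dy":0,"dz":0,"wx":0,"wy":0,"wz":0},
])

```text
time_s: 5.75
eef_pos: [351.0, -48.2, 36.6]
ee_rot: [-0.001, 1.0, -0.027, -0.002]
force: [-0.4, 0.6, 0.3]
grip_width: 0.47
grip_force: 0.0
```

Run:
```python
from h import *
s,c=cap('wrist','w2.png'); s2,c2=cap('side')
cv2.imwrite('pics/w2.png',np.hstack([c['frame'],cv2.resize(c2['frame'][150:250,180:330],(288,192))[np.r_[0:192,[0]*192]]]))
print(s['eef_pos'])
```

```text
[350.95810817 -48.20158745  36.55037472]
```

View pics/w2.png

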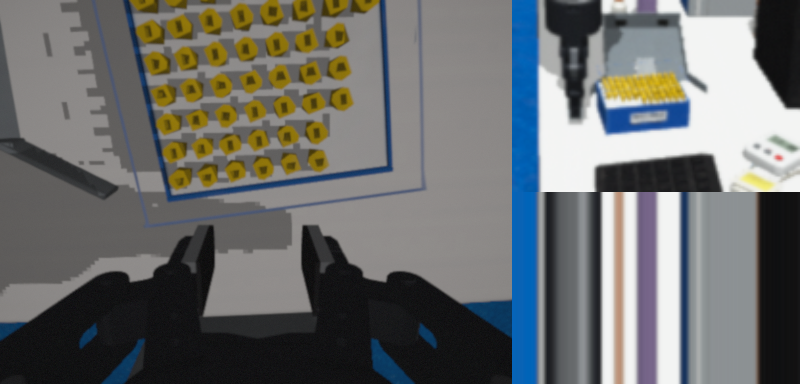

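The fingers are low in front of the box's near side. Its front corner at (168,198) is nearest the tool. I'll push sideways toward the lane centre.

>>> step_arm([
  {"dx":0.4,"dy":0,"dz":0,"wx":0,"wy":0,"wz":0},
  {"dx":0.3,"dy":0,"dz":0,"wx":0,"wy":0,"wz":0},
  {"dx":0.3,"dy":0,"dz":0,"wx":0,"wy":0,"wz":0},
  {"dx":0.2,"dy":0,"dz":0,"wx":0,"wy":0,"wz":0},
  {"dx":0.2,"dy":0,"dz":0,"wx":0,"wy":0,"wz":0},
])

```text
time_s: 6.35
eef_pos: [387.6, -50.6, 38.4]
ee_rot: [-0.0, 1.0, -0.027, -0.0]
force: [-2.2, 0.4, 0.2]
grip_width: 0.467
grip_force: 0.0
```

```bash
cat > b.py <<'E'
from h import *
import sys
np.set_printoptions(precision=2,suppress=True)
def uv(p): d=np.array(p[:2])-[467.4,59.5]; return d@[.0608,.998], d@[.998,-.0608]
P=[]
if len(sys.argv)>1: 
    vs=[]
    for n in ['top','side']:
        s,c=cap(n); d=eyes.cut_out(n,'tip_box')
        if d: vs.append((s,c,np.array(d[0]['mask']),np.zeros((384,512),bool)))
        for d in eyes.landmark_of(n,'tip_box')[:1]:
            w=toworld(c,d['point']); print(n,d['p'],w,uv(w))
    x,f=fit(vs,lambda x,y,a:[boxpts(x,y,a)],[450,-53,155]); print('fit',x,f,uv(x))
    # upright blue mask view
s,c=cap('wrist','wn.png'); print('tcp',s['eef_pos'],uv(s['eef_pos']))
hsv=cv2.cvtColor(c['frame'],cv2.COLOR_BGR2HSV)
m=(((hsv[...,0]>100)&(hsv[...,0]<130)&(hsv[...,1]>120)).astype(np.uint8))
cv2.imwrite('pics/m.png',m*255)
E
python3 b.py 1
```

```text
top 0.65 [460.08 -53.74   1.75] (np.float64(-113.46156545677458), np.float64(-0.4208146295008135))
side 0.75 [461.99 -56.06  -1.61] (np.float64(-115.6531254833814), np.float64(1.625884336471871))
fit [460.34 -57.   149.52] 1145.875 (np.float64(-116.69881227806789), np.float64(0.040223207573733946))
tcp [387.18 -50.73  38.35] (np.float64(-114.89088296416678), np.float64(-73.35876298655025))
```

View pics/wn.png

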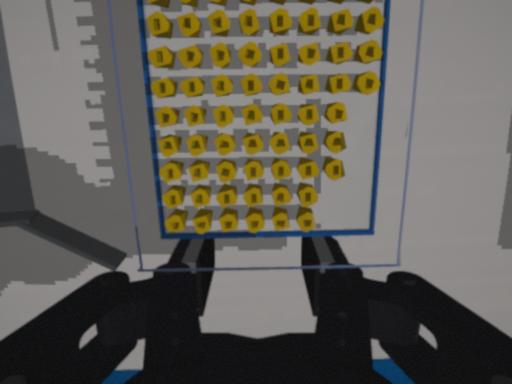

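The box is now square to the tool and centred in the lane (v≈0). Next I back off, rise, and turn 90° with the fingers fully open, so I can push on the rear face at two points.

>>> step_arm([
  {"dx":-0.6,"dy":0,"dz":0,"wx":0,"wy":0,"wz":0},
  {"dx":-0.6,"dy":0,"dz":0,"wx":0,"wy":0,"wz":0},
  {"dx":0,"dy":0,"dz":-1,"wx":0,"wy":0,"wz":0},
  {"dx":0,"dy":0,"dz":-1,"wx":0,"wy":0,"wz":0},
  {"dx":0,"dy":0,"dz":-1,"wx":0,"wy":0,"wz":0},
])

```text
time_s: 7.2
eef_pos: [357.0, -49.0, 114.3]
ee_rot: [-0.0, 1.0, -0.028, -0.0]
force: [0.2, 0.4, 0.5]
grip_width: 0.469
grip_force: 0.0
```

>>> step_arm([
  {"dx":0,"dy":0,"dz":-1,"wx":0,"wy":0,"wz":-1},
  {"dx":0,"dy":0,"dz":-1,"wx":0,"wy":0,"wz":-1},
  {"dx":0,"dy":0,"dz":0,"wx":0,"wy":0,"wz":-1},
  {"dx":0,"dy":0,"dz":0,"wx":0,"wy":0,"wz":-1},
  {"dx":0,"dy":0,"dz":0,"wx":0,"wy":0,"wz":-1},
], fingers=85.4)

```text
time_s: 7.7
eef_pos: [357.1, -49.0, 163.5]
ee_rot: [0.0, 0.972, 0.234, 0.0]
force: [-0.8, -1.0, 0.2]
grip_width: 0.994
grip_force: 0.0
```

>>> step_arm([
  {"dx":0,"dy":0,"dz":0,"wx":0,"wy":0,"wz":-1},
  {"dx":0,"dy":0,"dz":0,"wx":0,"wy":0,"wz":-1},
  {"dx":0,"dy":0,"dz":0,"wx":0,"wy":0,"wz":-1},
  {"dx":0,"dy":0,"dz":0,"wx":0,"wy":0,"wz":-1},
  {"dx":0,"dy":0,"dz":0,"wx":0,"wy":0,"wz":-1},
])

```text
time_s: 8.2
eef_pos: [357.1, -49.0, 163.3]
ee_rot: [0.0, 0.878, 0.478, 0.0]
force: [0.1, -0.2, -0.3]
grip_width: 0.998
grip_force: 0.0
```

>>> step_arm([
  {"dx":0,"dy":0,"dz":0,"wx":0,"wy":0,"wz":-1},
  {"dx":0,"dy":0,"dz":0,"wx":0,"wy":0,"wz":-1},
  {"dx":0,"dy":0,"dz":0,"wx":0,"wy":0,"wz":-1},
  {"dx":0,"dy":0,"dz":0,"wx":0,"wy":0,"wz":-1},
  {"dx":0,"dy":0,"dz":0,"wx":0,"wy":0,"wz":-1},
])

```text
time_s: 8.7
eef_pos: [357.1, -49.0, 163.3]
ee_rot: [0.0, 0.725, 0.689, 0.0]
force: [-1.0, -0.6, -1.2]
grip_width: 1.0
grip_force: 0.0
```

>>> step_arm([
  {"dx":-0.8,"dy":0.8,"dz":0,"wx":0,"wy":0,"wz":0},
  {"dx":-0.8,"dy":0.8,"dz":0,"wx":0,"wy":0,"wz":0},
  {"dx":-0.8,"dy":0.8,"dz":0,"wx":0,"wy":0,"wz":0},
  {"dx":-0.8,"dy":0.8,"dz":0,"wx":0,"wy":0,"wz":0},
  {"dx":-0.8,"dy":0.8,"dz":0,"wx":0,"wy":0,"wz":0},
])

```text
time_s: 9.2
eef_pos: [452.1, -155.3, 163.2]
ee_rot: [-0.0, 0.726, 0.687, 0.0]
force: [0.3, 0.4, 0.1]
grip_width: 1.0
grip_force: 0.0
```

```bash
cat > t.py <<'E'
from h import *
np.set_printoptions(precision=3,suppress=True)
def uv(p): d=np.array(p[:2])-[467.4,59.5]; return d@[.0608,.998], d@[.998,-.0608]
s=ctrl.sense(); q=np.array(s['ee_rot']);Rt=Rn.from_quat(q[[1,2,3,0]]).as_matrix()
print(s['time_s'],uv(s['eef_pos']),s['eef_pos'],s['force'],s['joints'])
print('yaw of y vs v',np.arctan2(Rt[1,1],Rt[0,1])+.0608,'roll',Rt[2,1],'tilt deg',np.degrees(np.arcsin(Rt[2,0])))
E
python3 t.py; python3 b.py
```

```text
9.2 (np.float64(-215.2778309380653), np.float64(-2.175895316343879)) [ 452.135 -155.279  163.188] [0.253 0.395 0.135] [-0.577  0.311  1.763  0.     1.068 -0.522]
yaw of y vs v 0.0056906364935952955 roll -7.894859563751372e-05 tilt deg 0.005900441240916793
tcp [ 452.13 -155.28  163.19] (np.float64(-215.2778309380653), np.float64(-2.175895316343879))
```

View pics/wn.png

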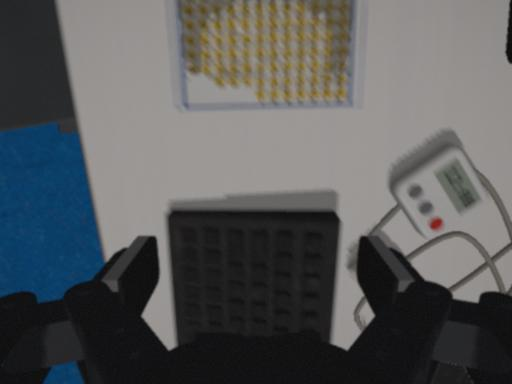

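The box's rear face is straight ahead and parallel to the tool, with the keyboard edge at row 210 below. I'll tilt the tips forward by 21° and descend behind the box.

>>> step_arm([
  {"dx":0,"dy":0.09,"dz":0,"wx":0,"wy":1,"wz":0.05},
  {"dx":0,"dy":0,"dz":0,"wx":0,"wy":1,"wz":0},
  {"dx":0,"dy":0,"dz":0,"wx":0,"wy":1,"wz":0},
  {"dx":0,"dy":0,"dz":0,"wx":0,"wy":0.5,"wz":0},
  {"dx":-0.17,"dy":0,"dz":0.97,"wx":0,"wy":0,"wz":0},
])

```text
time_s: 9.75
eef_pos: [454.9, -151.7, 140.3]
ee_rot: [-0.123, 0.716, 0.674, 0.134]
force: [-0.1, -0.2, -1.4]
grip_width: 1.0
grip_force: 0.0
```

>>> step_arm([
  {"dx":-0.17,"dy":0,"dz":0.97,"wx":0,"wy":0,"wz":0},
  {"dx":-0.17,"dy":0,"dz":0.97,"wx":0,"wy":0,"wz":0},
  {"dx":-0.17,"dy":0,"dz":0.97,"wx":0,"wy":0,"wz":0},
  {"dx":-0.17,"dy":0,"dz":0.97,"wx":0,"wy":0,"wz":0},
  {"dx":0,"dy":0,"dz":0,"wx":0,"wy":0,"wz":0},
])

```text
time_s: 10.25
eef_pos: [453.9, -129.7, 40.5]
ee_rot: [-0.128, 0.716, 0.674, 0.132]
force: [0.1, 0.7, 1.1]
grip_width: 1.0
grip_force: 0.0
```

```bash
python3 t.py; python3 b.py 1; python3 -c "
from h import *
s,c=cap('side');cv2.imwrite('pics/s3.png',cv2.resize(c['frame'][130:260,150:320],None,fx=4,fy=4))"
```

```text
10.25 (np.float64(-189.59779321304478), np.float64(-1.9860565002888486)) [ 453.886 -129.654   40.453] [0.083 0.653 1.067] [-0.678  0.573  1.807  0.351  1.014 -0.842]
yaw of y vs v 0.001052836639414391 roll -0.0046714408432224075 tilt deg 21.1674848892291
top 0.74 [461.37 -54.35   1.24] (np.float64(-113.98788879937295), np.float64(0.9029529439010044))
side 0.94 [461.94 -56.73   0.63] (np.float64(-116.3296303424797), np.float64(1.6174892062409874))
fit [459.06 -58.51 148.46] 1037.1875 (np.float64(-118.2822270276182), np.float64(-1.1469967717026055))
tcp [ 455.68 -131.44   43.5 ] (np.float64(-191.26813386429077), np.float64(-0.08930603759723992))
```

View pics/s3.png

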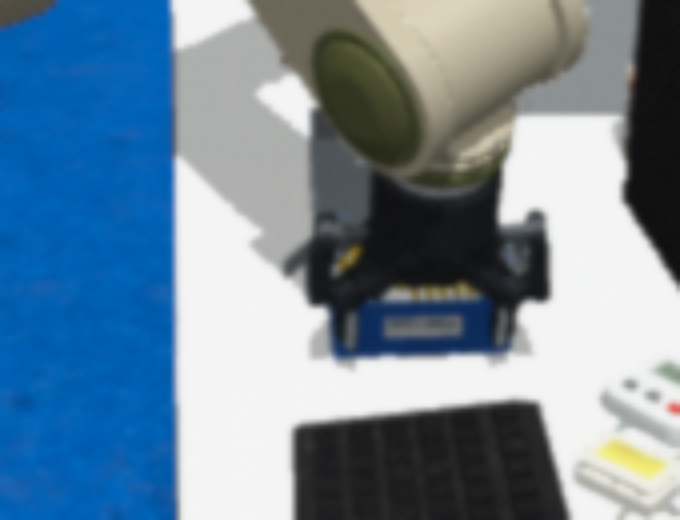

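The fingers stand squarely behind the box, one on each side of its label. I'll push along the bench into the mouth.

>>> step_arm([
  {"dx":0.37,"dy":0,"dz":0.14,"wx":0,"wy":0,"wz":0},
  {"dx":0.37,"dy":0,"dz":0.14,"wx":0,"wy":0,"wz":0},
  {"dx":0.37,"dy":0,"dz":0.14,"wx":0,"wy":0,"wz":0},
  {"dx":0.37,"dy":0,"dz":0.14,"wx":0,"wy":0,"wz":0},
  {"dx":0.37,"dy":0,"dz":0.14,"wx":0,"wy":0,"wz":0},
])

```text
time_s: 11.15
eef_pos: [458.3, -80.6, 42.8]
ee_rot: [-0.125, 0.716, 0.674, 0.133]
force: [0.3, -1.7, -0.1]
grip_width: 1.004
grip_force: 0.8
```

>>> step_arm([
  {"dx":0.37,"dy":0,"dz":0.14,"wx":0,"wy":0,"wz":0},
  {"dx":0.37,"dy":0,"dz":0.14,"wx":0,"wy":0,"wz":0},
  {"dx":0.37,"dy":0,"dz":0.14,"wx":0,"wy":0,"wz":0},
  {"dx":0.37,"dy":0,"dz":0.14,"wx":0,"wy":0,"wz":0},
  {"dx":0,"dy":0,"dz":0,"wx":0,"wy":0,"wz":0},
])

```text
time_s: 11.65
eef_pos: [460.4, -40.7, 42.9]
ee_rot: [-0.126, 0.715, 0.674, 0.133]
force: [-0.1, -0.4, 0.2]
grip_width: 1.0
grip_force: 0.0
```

```bash
python3 t.py; python3 b.py 1; python3 -c "
from h import *
s,c=cap('top');d=cap('side')[1];a=cv2.resize(c['frame'][150:240,170:300],None,fx=3,fy=3);b=cv2.resize(d['frame'][140:230,190:320],None,fx=3,fy=3);w=cap('wrist')[1]['frame'];w=cv2.resize(w,(390,292));cv2.imwrite('pics/s4.png',np.vstack([np.hstack([a,b]),np.hstack([w,w])]))"
```

```text
11.65 (np.float64(-100.42979908688751), np.float64(-0.9394517536486723)) [460.354 -40.702  42.915] [-0.107 -0.399  0.224] [-0.513  0.529  1.883  0.411  0.94  -0.734]
yaw of y vs v 0.0020955203662255603 roll -0.0008569009911645609 tilt deg 21.041044823233577
top 0.76 [462.7   14.37   0.16] (np.float64(-45.32692730703185), np.float64(-1.945412529433349))
side 0.82 [466.33  15.23  -2.1 ] (np.float64(-44.247512735849654), np.float64(1.6197114798599923))
fit [461.51  13.73 149.27] 974.75 (np.float64(-46.03605355589218), np.float64(-3.099882970161589))
tcp [460.62 -42.35  42.92] (np.float64(-102.06290294999857), np.float64(-0.5773855503953732))
```

View pics/s4.png

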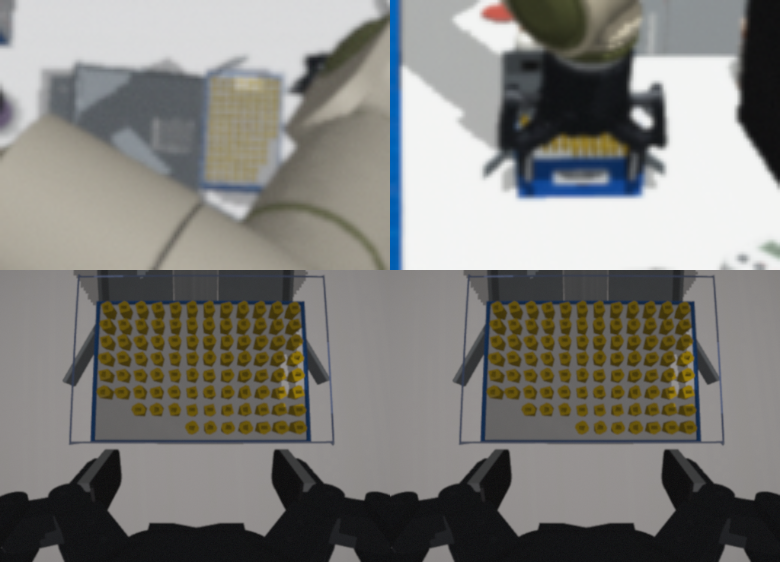

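The box is centred in the mouth, with the flares symmetric on both sides at columns 65 and 328 of the wrist view. I'll keep pushing until it is on the slope.

>>> step_arm([
  {"dx":0.37,"dy":0,"dz":0.14,"wx":0,"wy":0,"wz":0},
  {"dx":0.37,"dy":0,"dz":0.14,"wx":0,"wy":0,"wz":0},
  {"dx":0.37,"dy":0,"dz":0.14,"wx":0,"wy":0,"wz":0},
  {"dx":0.37,"dy":0,"dz":0.14,"wx":0,"wy":0,"wz":0},
  {"dx":0,"dy":0,"dz":0,"wx":0,"wy":0,"wz":0},
])

```text
time_s: 12.65
eef_pos: [462.6, -0.9, 43.1]
ee_rot: [-0.126, 0.715, 0.675, 0.133]
force: [0.0, 0.4, 0.1]
grip_width: 1.0
grip_force: 0.0
```

>>> step_arm([
  {"dx":0.37,"dy":0,"dz":0.14,"wx":0,"wy":0,"wz":0},
  {"dx":0.37,"dy":0,"dz":0.14,"wx":0,"wy":0,"wz":0},
  {"dx":0.37,"dy":0,"dz":0.14,"wx":0,"wy":0,"wz":0},
  {"dx":0.15,"dy":0,"dz":0.06,"wx":0,"wy":0,"wz":0},
  {"dx":0,"dy":0,"dz":0,"wx":0,"wy":0,"wz":0},
])

```text
time_s: 13.15
eef_pos: [464.8, 31.8, 43.2]
ee_rot: [-0.125, 0.716, 0.674, 0.133]
force: [-0.1, -0.4, -0.3]
grip_width: 1.0
grip_force: 0.0
```

```bash
python3 t.py; python3 -c "
from h import *
s,c=cap('top');d=cap('side')[1];a=cv2.resize(c['frame'][150:240,170:300],None,fx=3,fy=3);b=cv2.resize(d['frame'][140:230,190:320],None,fx=3,fy=3);w=cap('wrist')[1]['frame'];w=cv2.resize(w,(390,292));cv2.imwrite('pics/s5.png',np.vstack([np.hstack([a,b]),np.hstack([w,w])]))"
```

```text
13.15 (np.float64(-27.771531521034664), np.float64(-0.8887299262937146)) [464.824  31.83   43.189] [-0.109 -0.353 -0.3  ] [-0.364  0.515  1.91   0.457  0.886 -0.626]
yaw of y vs v 0.0017268846315628764 roll -0.0005584662702415033 tilt deg 21.0209364354567
```

View pics/s5.png

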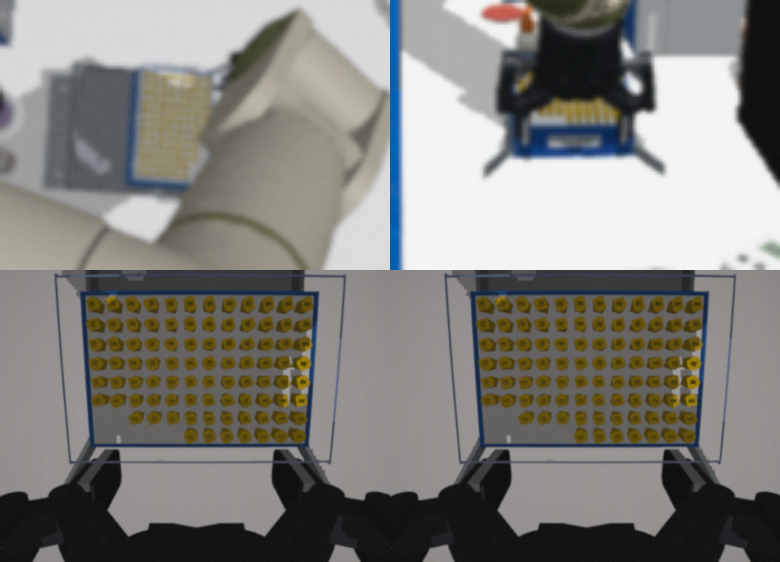

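The box is entering evenly and pitching up onto the deck. I'll follow the slope now.

>>> step_arm([
  {"dx":0.3,"dy":0,"dz":0.03,"wx":0,"wy":0,"wz":0},
  {"dx":0.3,"dy":0,"dz":0.03,"wx":0,"wy":0,"wz":0},
  {"dx":0.3,"dy":0,"dz":0.03,"wx":0,"wy":0,"wz":0},
  {"dx":0.3,"dy":0,"dz":0.03,"wx":0,"wy":0,"wz":0},
  {"dx":0.3,"dy":0,"dz":0.03,"wx":0,"wy":0,"wz":0},
])

```text
time_s: 13.8
eef_pos: [467.2, 68.1, 53.3]
ee_rot: [-0.125, 0.716, 0.674, 0.133]
force: [-0.4, -2.4, -0.6]
grip_width: 1.0
grip_force: 1.3
```

>>> step_arm([
  {"dx":0.2,"dy":0,"dz":0.02,"wx":0,"wy":0,"wz":0},
  {"dx":0.1,"dy":0,"dz":0.01,"wx":0,"wy":0,"wz":0},
  {"dx":0.08,"dy":0,"dz":0.01,"wx":0,"wy":0,"wz":0},
  {"dx":0,"dy":0,"dz":0,"wx":0,"wy":0,"wz":0},
])

```text
time_s: 14.2
eef_pos: [467.7, 76.8, 55.6]
ee_rot: [-0.125, 0.716, 0.674, 0.133]
force: [1.1, -1.3, -0.2]
grip_width: 0.999
grip_force: 0.4
```

```bash
python3 t.py; python3 -c "
from h import *
for n in ['top','side','wrist']:
    s,c=cap(n)
    R,t=pose_cam(s,c)
    for l in ['tip_box','seat','tongue_end']:
        for d in eyes.landmark_of(n,l)[:1]: print(n,l,d['p'],R.T@(np.array(d['point'])-t))
"
```

```text
14.2 (np.float64(17.281575189464306), np.float64(-0.7971942950546378)) [467.655  76.801  55.603] [ 1.064 -1.319 -0.151] [-0.266  0.49   1.905  0.471  0.883 -0.533]
yaw of y vs v 0.0008272924222536004 roll -0.0004149698254422851 tilt deg 21.01487891857511
top tip_box 0.83 [473.24296777 139.87215708  24.11638449]
top seat 0.97 [468.81058009 144.77115341  21.2451871 ]
side tip_box 0.81 [471.67726796 138.34684204  20.79972593]
side seat 0.66 [473.08989349 144.28853385  21.81006624]
side tongue_end 0.46 [468.50607276 107.38127977  10.61260297]
wrist tip_box 0.63 [469.80896266 136.29885864  15.58148793]
```

>>> step_arm([
  {"dx":0.08,"dy":0,"dz":0.01,"wx":0,"wy":0,"wz":0},
  {"dx":0.08,"dy":0,"dz":0.01,"wx":0,"wy":0,"wz":0},
  {"dx":0.08,"dy":0,"dz":0.01,"wx":0,"wy":0,"wz":0},
  {"dx":0,"dy":0,"dz":0,"wx":0,"wy":0,"wz":0},
])

```text
time_s: 15.2
eef_pos: [468.2, 82.6, 57.2]
ee_rot: [-0.125, 0.716, 0.674, 0.133]
force: [0.6, -1.7, 0.3]
grip_width: 1.002
grip_force: 0.6
```

>>> step_arm([
  {"dx":0.06,"dy":0,"dz":0.01,"wx":0,"wy":0,"wz":0},
  {"dx":0,"dy":0,"dz":0,"wx":0,"wy":0,"wz":0},
])

```text
time_s: 15.4
eef_pos: [468.3, 83.9, 57.5]
ee_rot: [-0.125, 0.716, 0.674, 0.133]
force: [-0.4, -3.7, 0.9]
grip_width: 1.002
grip_force: 1.2
```

```bash
python3 t.py; python3 -c "
from h import *
for n in ['top','side']:
    for k in range(2):
      s,c=cap(n)
      R,t=pose_cam(s,c)
      for l in ['tip_box','seat']:
        for d in eyes.landmark_of(n,l)[:1]: print(n,l,d['p'],R.T@(np.array(d['point'])-t))
"
```

```text
15.4 (np.float64(24.452998816786526), np.float64(-0.6209993868067313)) [468.267  83.949  57.465] [-0.371 -3.747  0.864] [-0.25   0.487  1.902  0.473  0.883 -0.518]
yaw of y vs v 0.0008237121565070407 roll 7.553196385090555e-05 tilt deg 20.9939453984016
top tip_box 0.56 [473.70386742 149.18238024  23.3180636 ]
top seat 0.88 [471.41879186 147.03648161  21.59947442]
top tip_box 0.69 [474.78601851 148.55710775  24.09135741]
top seat 0.72 [472.17844831 145.20378881  23.01162143]
side tip_box 0.95 [473.10557897 144.27971495  25.16561033]
side seat 0.65 [474.4361289  145.45256255  22.96014771]
side tip_box 0.86 [475.52950072 146.15632233  23.56781558]
side seat 0.75 [470.22603325 143.15574186  20.93537382]
```

>>> step_arm([
  {"dx":0.06,"dy":0,"dz":0.01,"wx":0,"wy":0,"wz":0},
  {"dx":0,"dy":0,"dz":0,"wx":0,"wy":0,"wz":0},
])

```text
time_s: 16.2
eef_pos: [468.3, 85.3, 57.7]
ee_rot: [-0.125, 0.716, 0.674, 0.132]
force: [0.1, -4.7, 0.9]
grip_width: 1.003
grip_force: 2.1
```

>>> step_arm([
  {"dx":0.04,"dy":0,"dz":0,"wx":0,"wy":0,"wz":0},
  {"dx":0,"dy":0,"dz":0,"wx":0,"wy":0,"wz":0},
])

```text
time_s: 16.4
eef_pos: [468.6, 85.5, 57.9]
ee_rot: [-0.124, 0.716, 0.675, 0.132]
force: [0.7, -9.5, -1.4]
grip_width: 1.001
grip_force: 4.6
```

The force jump to 9.5 N means the box is at the back stop. I'll retreat down the slope, lift, and look.

>>> step_arm([
  {"dx":-0.3,"dy":0,"dz":0,"wx":0,"wy":0,"wz":0},
  {"dx":-0.8,"dy":0,"dz":-0.3,"wx":0,"wy":0,"wz":0},
  {"dx":-0.9,"dy":0,"dz":-0.4,"wx":0,"wy":0,"wz":0},
  {"dx":-0.9,"dy":0,"dz":-0.8,"wx":0,"wy":0,"wz":0},
  {"dx":-0.5,"dy":0,"dz":-1,"wx":0,"wy":0,"wz":0},
])

```text
time_s: 16.9
eef_pos: [461.2, -16.1, 85.4]
ee_rot: [-0.127, 0.716, 0.674, 0.132]
force: [0.4, -0.5, -0.4]
grip_width: 1.004
grip_force: 0.0
```

>>> step_arm([
  {"dx":0,"dy":0,"dz":-1,"wx":0,"wy":0,"wz":0},
  {"dx":0,"dy":0,"dz":-1,"wx":0,"wy":0,"wz":0},
  {"dx":0,"dy":0,"dz":-1,"wx":0,"wy":0,"wz":0},
  {"dx":0,"dy":0,"dz":0,"wx":0,"wy":0,"wz":0},
])

```text
time_s: 17.3
eef_pos: [461.4, -43.1, 158.0]
ee_rot: [-0.123, 0.716, 0.674, 0.134]
force: [-0.4, -0.7, -0.9]
grip_width: 1.001
grip_force: 0.0
```

```bash
python3 t.py; python3 -c "
from h import *
for n in ['top','side','wrist']:
      s,c=cap(n)
      R,t=pose_cam(s,c)
      for l in ['tip_box','seat','tongue_end']:
        for d in eyes.landmark_of(n,l)[:1]: print(n,l,d['p'],R.T@(np.array(d['point'])-t))
cv2.imwrite('pics/s6.png',c['frame'])
"
```

```text
17.3 (np.float64(-102.7433308541638), np.float64(0.2624376064572486)) [461.413 -43.085 158.003] [-0.381 -0.682 -0.925] [-0.517  0.328  1.801  0.353  1.198 -0.617]
yaw of y vs v -0.0001490355950568359 roll 0.0035426999218195754 tilt deg 20.93695137452122
top tip_box 0.81 [473.97456249 148.63420367  25.98756292]
top seat 0.85 [469.20474525 148.39284073  19.74251789]
top tongue_end 0.42 [467.52708139 100.90142311  19.76890973]
side tip_box 0.98 [474.33357078 146.54646298  25.10324446]
side seat 0.8 [469.84201681 143.65710975  22.93816228]
side tongue_end 0.46 [469.13221832 103.93588704  18.77515225]
wrist tip_box 0.93 [471.30089494 146.78252631  20.59724145]
wrist tongue_end 0.89 [469.42942657 103.22386448  20.62143891]
```

View pics/s6.png

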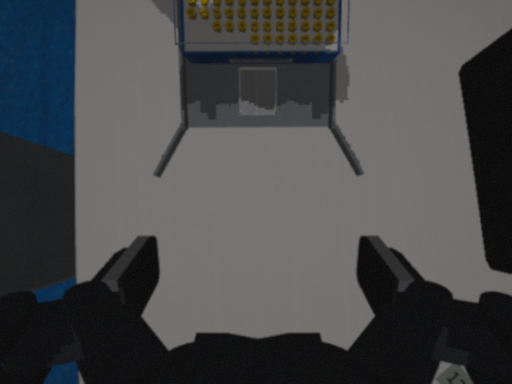

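The box sits square in the pocket. The whole tongue is visible below it at about (258,67)–(258,115), and its end measures about 19–20 mm high, where a raised tongue would be about 18 mm. The robot is clear, so I'm handing in.

```bash
python3 -c "
from rig import finish_job
print(finish_job())"
```

```text
the job is handed in; nothing more can be done
None
```

I pushed the tip box up the slope to the back stop and handed the job in at about 17.5 s of the 40 s limit; the last wrist picture showed it square in the pocket with the tongue up behind it, but no verdict came back.

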